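# Sweep the came press bed clear and jog it shut

## Robot

A 6-joint arm with a two-finger parallel gripper is mounted at the origin on a cart in front of the work surface, level with it; the furniture and walls round the work are solid. World frame = base frame: x ahead of the robot, y to its left, z up, the work surface at z = 0. Lengths are in m, angles in degrees, forces in N, time in s.
With the tool pointing down it reaches from about 0.25 to 0.725 m from the base axis. Payload 9.7 kg.
Tool frame: the origin (TCP) lies between the finger pads; the fingertips stand 19 mm ahead of it and the grasp point (between the pads) is the TCP; z points along the fingers, y is the line along which they close (so a half turn about z gives the same grasp; the last joint's range is limited). The gripper opens to 85 mm and grips with 20 to 120 N. Pads are 22 mm wide; open, the fingers measure 114 mm over their backs; the gripper's body (76 mm by 85 mm) begins 54 mm behind the grasp point. The pads swing forward as they close: fully open they stand 13 mm farther back than shut.
Start: joints at [70.359, 4.979, 10.078, 95.1, 0, 90], TCP at [0.185, 0.518, 0.25] pointing down, gripper open.
Joint ranges: [-179.16, 179.16], [-48.56, 103.87], [-65.8, 70.77], [-126.05, 130.52], [-82.76, 87.17], [-180, 180]. Speed limits (degrees/s): [127.2, 127.2, 147.25, 180, 180, 180].

## Interface

Orientations are given as [roll, pitch, yaw] about the fixed x, y, z axes, in that order (R = Rz(yaw) Ry(pitch) Rx(roll)).
In Python, from workcell import telemetry, camera, calibration, workorder gives the robot as it stands.
- The arm moves only by the tool play_rows, never from a script. Its argument "increments" is a list of rows, each a list of 3 entries, a list of its own where there are three numbers: the shift along the tool's x, y, z in mm, then the turn, a rotation vector about the tool's x, y, z in degrees, then the closure, from 0 (fully open) to 1 (shut). In form: [[[x, y, z], [ax, ay, az], jaw], ...]. A call has 1 to 20 rows; each row is the pose to reach, as a shift and turn from the pose commanded when the call began, along the tool's axes at that moment; what a row does not reach only later rows make up. A row lasts 1/10 s, in which the tool goes at most 50 mm and 8.59 degrees, less where a joint would pass 70% of its speed; a pose out of reach is approached as far as the arm can. A call with a gripper value outside its range is refused whole. The fingers move at their own pace and stop on an object; "grip_force" is the grip in N (left out, the last holds). Time passes only in rows, so rows that repeat a pose let the fingers close. It gives the time, the measured TCP pose, the force, the opening and the grip force at its end, in the units of the state.
- telemetry.get_obs(): the state, without advancing time (a new reading comes with each control period).
- camera(name): name is "scene" or "side" or "wrist"; returns (picture, depth): 384x512x3 uint8, red, green, blue; 384x512 float32, m along the optical axis (not along the pixel's ray), 0 where there is no reading.
- calibration(name): a dict with "vertical_fov" (degrees; the focal length in pixels is half the picture's height over the tangent of half this angle, whatever the lens; pixels are square), "cx", "cy" (the principal point, pixels), "rvec" (rotation vector, rad) and "tvec" (3), from world to camera coordinates, as OpenCV has them; the wrist camera has in their place "hand_eye" (4x4, takes a point from camera to tool coordinates, whose origin is the TCP and whose axes are the flange's). Camera axes: x right, y down, z forward; pixel columns grow to the right and rows downward; lengths in m; the calibration is good to about 2 mm. A picture is of the moment at which its call begins: read the wrist's pose just before it. calibration takes no time and is no camera call.
- workorder.job_done(): hands the job in; it is judged then, once.
The state is a dict: "time": time; "q": joint angles; "qd": joint speeds; "joint_efforts": joint torques, N m; "ee_pos": TCP position; "tcp_rot": TCP orientation; "wrist_force": force on the tool from outside, world axes, zero at the start; "torque": the same for the moment, N m; "opening": finger opening in m; "grasp_force": force on a finger pad.
Only numpy, scipy, OpenCV 4.12 (cv2) and the standard library are available. Lean on these libraries where they do the work, as an engineer would, in place of code of your own. Each camera call takes 0.05 s, during which the arm holds its last target. There are 200 camera calls.

## Task

Clear the bed of the came press: take the bench brush and sweep the three came offcuts out of the open end of the bed into the scrap pan, with the brush alone (no fingers or arm on the scrap) and without bearing down hard on the press. Put the brush back on its rest, bristles hanging between the rails, and let go. Then prove that the press closes: tilt its stick to the right, away from the bed, as far as it goes, hold it there for a good second and let it spring back upright. Do not shift the jar, bottle, cup or muller.

Things in the scene. Friction and masses are not known exactly. Their poses are not given: they have to be found in the camera images.
- came_press: small fixed air press: grey casting, steel bed, a column behind it, and a platen bar that hangs from the column over the rear half of the bed. Origin: on the bench under the middle of the bed; x points from the open front to the rear, y along the bed to its open left end, z up. Column: x 57 to 90, y +-75, 250 mm high; above the bar a head (x 20 to 90) and air cylinder reach 332 mm
- bed_centre (a point): middle of the flat steel bed, on its surface, 60 mm above the bench; axes as the press. Bed: x -45 to +45, y -110 to +110 mm. Its front lip (x -57 to -45) stands 8 mm above the bed, the rear fence (x 45 to 57) 30 mm, the right end wall (y -122 to -110) 20 mm. Bear on it with less than 35 N
- bed_mouth (a point): middle of the bed's open left edge, on its surface, 110 mm along y from bed_centre; no lip here, beyond it only the scrap pan below
- bar_front (a point): middle of the lower front edge of the platen bar, x -5 mm in the press's frame, 84 mm above the bed when the stick is upright. The bar covers x -5 to +43, y -98 to +98 mm; its front is 30 mm high. Axes as the press
- scrap_pan: open square sheet-metal pan on the bench under the open end of the bed, 130 x 130 mm outside, 40 mm high, walls and floor 3 mm, a wire handle at its front; fixed. Origin: centre of its underside; axes along its sides, nearly as the press's
- brush_rest: low fixed stand on the bench: dark wooden foot 96 x 74 mm and two parallel steel rails, 8 mm thick, along x, their tops 50 mm above the bench, 88 mm long, 38 mm clear between them. The brush hangs in it: head block across both rails, bristles free between them. Origin: centre of its underside; x along the rails
- bench_brush: bench brush, 170 g: flat wooden head block 80 x 56 x 22 mm, a firm bristle pack under it 72 mm long (x), 24 mm wide (y), and a rising handle. Origin: centre of the block's underside; x from handle to toe, z up. The bristles are worn, by how much is not known: their flat square end lies 18 to 38 mm below the block. So feel for the bed; too high, they ride over the scrap
- brush_grip (a point): middle of the brush's handle, 91 mm behind and 44 mm above the brush's origin, axes as the brush; pinch it here across its 16 mm thickness (y). The straight wooden handle rises from the head towards -x at 0.5 rad to the horizontal, 24 mm deep, flat sides; its end lies 144 mm behind and 72 mm above the origin
- offcut_1: the shortest of three loose offcuts of lead came lying on the press bed at the start: a straight H-section bar of bare dull grey metal, 60 mm long (its x axis), 14 mm wide (y), 8 mm high, 45 g; its flat flanges lie above and below. Origin: centre of its underside
- offcut_2: the middle-sized one of three loose offcuts of lead came lying on the press bed at the start: a straight H-section bar of bare dull grey metal, 66 mm long (its x axis), 14 mm wide (y), 8 mm high, 45 g; its flat flanges lie above and below. Origin: centre of its underside
- offcut_3: the longest of three loose offcuts of lead came lying on the press bed at the start: a straight H-section bar of bare dull grey metal, 72 mm long (its x axis), 14 mm wide (y), 8 mm high, 45 g; its flat flanges lie above and below. Origin: centre of its underside
- jog_stick (a joint): tilt of the press's stick, rad: 0 upright; positive tilts to the press's right (its -y, away from the bed), up to a hard stop at 0.5; -0.2 the other way. It springs back to 0 by itself (8 N at the knob at the stop). The bar follows: 16 mm down per 0.1 rad, to 4 mm above the bed at the stop, so it closes only on a clear bed
- stick_knob (a point): centre of the stick's black ball knob, 30 mm across; the stick below it is 10 mm thick. The pivot lies 95 mm below (x -50, y -170, z 55 mm in the press's frame), its axis along the press's x. Axes turn with the stick; upright they are the press's
- stopper_bottle: bystander: small round glass bottle with a stopper, 47 mm across, 81 mm high, loose, to the right of the column; origin under its centre
- jar_white_4: bystander: white-lidded glass jar, 50 mm across, 80 mm high, loose, at the right; origin under its centre
- mixing_cup: bystander: white plastic cup, 71 mm across, 56 mm high, loose, at the left; origin under its centre
- muller: bystander: glass muller with a round knob, 60 mm across, 81 mm high, loose, at the right; origin under its centre

How it is judged:
By the outcome, as a careful person would: the job done as asked, in the order asked, and still so for the second after the job is handed in, with the robot touching nothing.
It also fails if it takes over 64 s, if anything falls off the work surface, if the arm or the gripper's body presses on something with over 40 N, if the wrist force passes 120 N, or if a joint passes its speed limit or range.

## Working session

There is one attempt and no reset: what is moved stays moved. The work goes in short steps, Python scripts to look and compute and a tool call to move; the robot and the scene stay as the last step left them, time stands still between calls to the robot, and variables do not carry over. Pictures are saved under pics/ and viewed, at most 11 in all, crops included, and the job is handed in when it is done.

Besides the shell and the picture viewer there is one more tool, called after "Call:" as name(argument=value, ...) on one line, values as JSON. play_rows: Moves the arm, as the interface text tells. Its arguments: {"type":"object","properties":{"increments":{"type":"array"},"grip_force":{"type":"number"}},"required":["increments"]}

```bash
ls; mkdir -p pics
cat > h.py <<'E'
import numpy as np, cv2
from scipy.spatial.transform import Rotation as R
from workcell import telemetry, camera, calibration, workorder
def cam(name):
    o=telemetry.get_obs(); im,d=camera(name); c=calibration(name)
    f=192/np.tan(np.radians(c['vertical_fov'])/2)
    if 'hand_eye' in c:
        T=np.eye(4);T[:3,:3]=R.from_euler('xyz',o['tcp_rot'],degrees=True).as_matrix();T[:3,3]=o['ee_pos']
        T=T@np.array(c['hand_eye'])
    else:
        r=R.from_rotvec(np.ravel(c['rvec'])).as_matrix();T=np.eye(4);T[:3,:3]=r.T;T[:3,3]=-r.T@np.ravel(c['tvec'])
    return im,d,(f,c['cx'],c['cy'],T)
def cloud(d,K):
    f,cx,cy,T=K; v,u=np.mgrid[:384,:512]
    P=np.stack([(u-cx)/f*d,(v-cy)/f*d,d],-1)
    P=P@T[:3,:3].T+T[:3,3]; P[d==0]=np.nan
    return P
def ray(u,v,z,K):
    f,cx,cy,T=K; r=T[:3,:3]@np.array([(u-cx)/f,(v-cy)/f,1]); return T[:3,3]+r*(z-T[2,3])/r[2]
E
python3 - <<'E'
from h import *
o=telemetry.get_obs()
print({k:np.round(v,3).tolist() for k,v in o.items()})
a=[]
for n in ["scene","side","wrist"]:
    im,d,K=cam(n); np.savez(n,im=im,d=d,f=K[0],cx=K[1],cy=K[2],T=K[3]); cv2.imwrite(f"pics/{n}.png",cv2.resize(im[...,::-1],(800,600)))
    print(n,K[0],K[3].round(3).tolist(),(d>0).mean())
E
```

```text
pics
{'time': 0.0, 'q': [70.359, 5.011, 10.033, 95.1, 0.001, 90.002], 'qd': [-0.107, -0.067, 0.005, -0.049, -0.051, 0.029], 'joint_efforts': [0.0, -52.04, 46.48, 0.016, 0.0, -0.0], 'ee_pos': [0.185, 0.518, 0.25], 'tcp_rot': [-179.921, -0.001, 160.357], 'wrist_force': [-0.08, 0.158, 0.817], 'torque': [0.017, -0.049, 0.018], 'grasp_force': 0.0, 'opening': 0.086}
scene 389.0348565395115 [[0.46, -0.521, 0.719, -0.12], [-0.888, -0.276, 0.368, -0.333], [0.007, -0.808, -0.59, 0.65], [0.0, 0.0, 0.0, 1.0]] 0.996124267578125
side 489.8753325430709 [[0.328, -0.604, 0.726, -0.546], [-0.944, -0.225, 0.24, -0.321], [0.018, -0.765, -0.644, 1.076], [0.0, 0.0, 0.0, 1.0]] 0.9960378011067709
wrist 291.1899708761483 [[0.335, 0.908, 0.251, 0.122], [0.942, -0.323, -0.091, 0.542], [-0.002, 0.267, -0.964, 0.373], [0.0, 0.0, 0.0, 1.0]] 0.9962259928385416
```

View pics/scene.png

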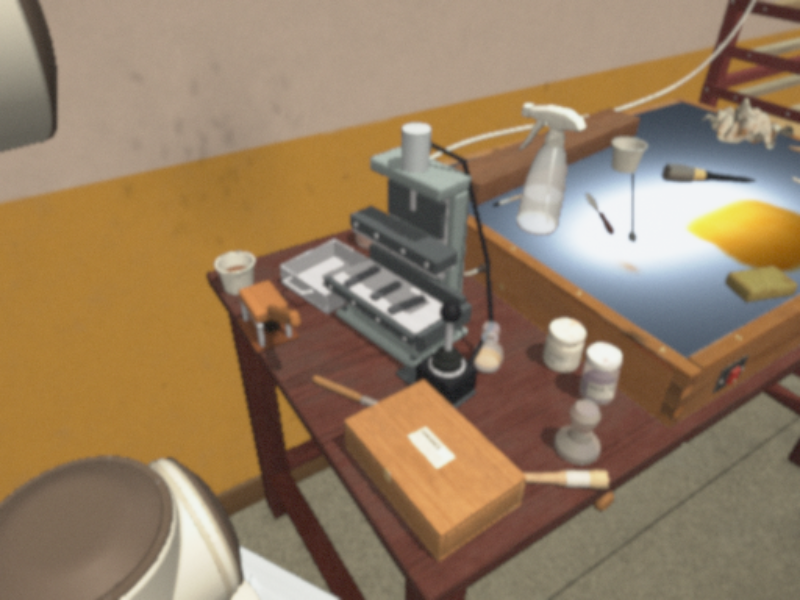

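View pics/side.png

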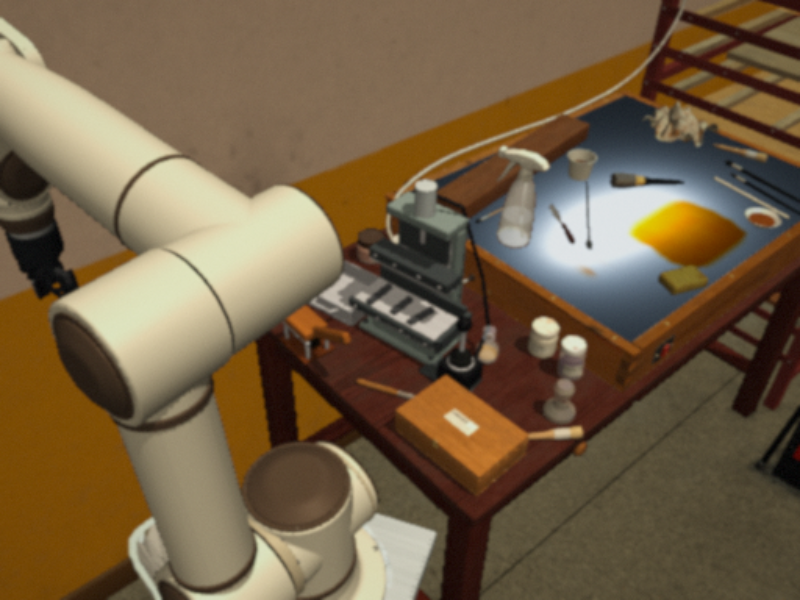

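View pics/wrist.png

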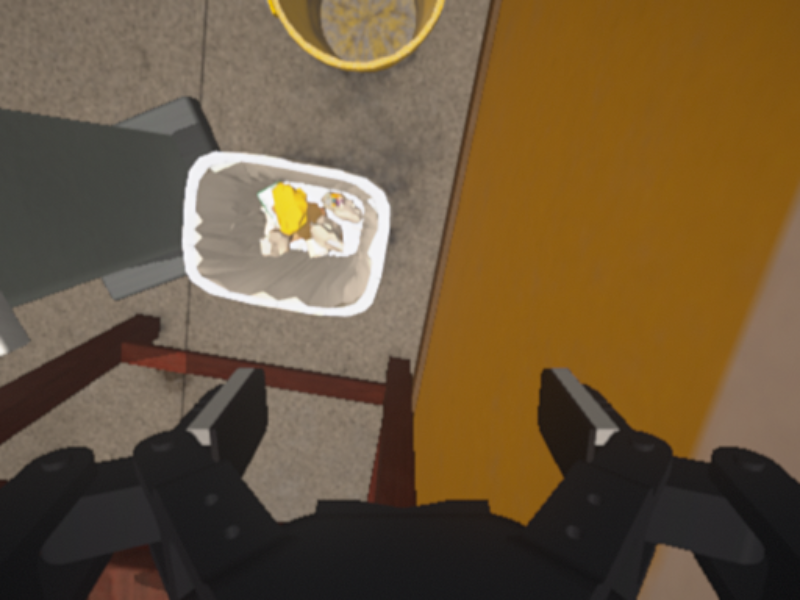

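Scene view: the brush lies on its rest at about (265,300) of the 800x600 picture with its handle towards (290,320), pan at (325,270), press bed at (390,295) with three dark offcuts, knob at (452,311). The side view agrees; the wrist sees only the floor. Next, a top-down map from depth.

Run:
```python
from h import *
S=500; x0,y0=0.2,-0.35; res=0.0012 # top map
top=np.zeros((600,800,3),np.uint8); zb=np.full((600,800),-1.)
for n in ["side","scene"]:
    z=np.load(n+".npz"); K=(float(z['f']),float(z['cx']),float(z['cy']),z['T']); P=cloud(z['d'],K)
    im=z['im']; hsv=cv2.cvtColor(im,cv2.COLOR_RGB2HSV)
    # bench plane check
    m=(abs(P[...,2])<0.02)&(P[...,0]>0.2)&(P[...,0]<.7)&(abs(P[...,1])<.4)
    print(n,'bench z',np.median(P[m][:,2]))
    reg=(P[...,0]>0.2)&(P[...,0]<.8)&(P[...,1]>-.1)&(P[...,1]<.45)
    mb=reg&(abs(P[...,2]-.060)<.008)&(hsv[...,2]>150)&(hsv[...,1]<40)
    k,l,st,c=cv2.connectedComponentsWithStats(mb.astype(np.uint8)); print('bed comps',[(i,st[i].tolist()) for i in range(1,k) if st[i,4]>60])
    # dark knob
    mk=reg&(hsv[...,2]<60)&(P[...,2]>.08)&(P[...,2]<.18); print('knob px',mk.sum(), np.nanmedian(P[mk],0).round(3))
    # orange brush
    mo=reg&(hsv[...,0]<18)&(hsv[...,1]>130)&(hsv[...,2]>120)&(P[...,2]>.04)&(P[...,1]>.12)
    k,l,st,c=cv2.connectedComponentsWithStats(mo.astype(np.uint8)); print('orange',[(st[i].tolist(),P[l==i].mean(0).round(3).tolist()) for i in range(1,k) if st[i,4]>60])
    v=np.isfinite(P[...,2])&(P[...,2]<.4)&(P[...,2]>-.02)
    q=P[v]; c=im[v]
    V=((0.80-q[:,0])/.0011).astype(int); U=((.45-q[:,1])/.0011).astype(int)
    ok=(V>=0)&(V<600)&(U>=0)&(U<800)
    for a,b,zz,cc in zip(V[ok],U[ok],q[ok,2],c[ok]):
        s=(slice(a,a+2),slice(b,b+2))
        w=zb[s]<zz
        zb[s][w]=zz; top[s][w]=cc
cv2.imwrite("pics/top.png",top[...,::-1])
```

```text
side bench z -0.0007899213257585025
bed comps [(2, [238, 192, 24, 15, 114]), (4, [263, 197, 29, 20, 270])]
knob px 954 [0.607 0.031 0.164]
orange [([184, 196, 25, 20, 267], [0.469, 0.216, 0.071])]
scene bench z -0.0008882166239606581
bed comps [(10, [213, 168, 24, 14, 99]), (13, [224, 173, 59, 41, 867])]
knob px 196 [ 0.598 -0.006  0.157]
orange [([154, 180, 32, 26, 475], [0.465, 0.209, 0.072])]
```

View pics/top.png

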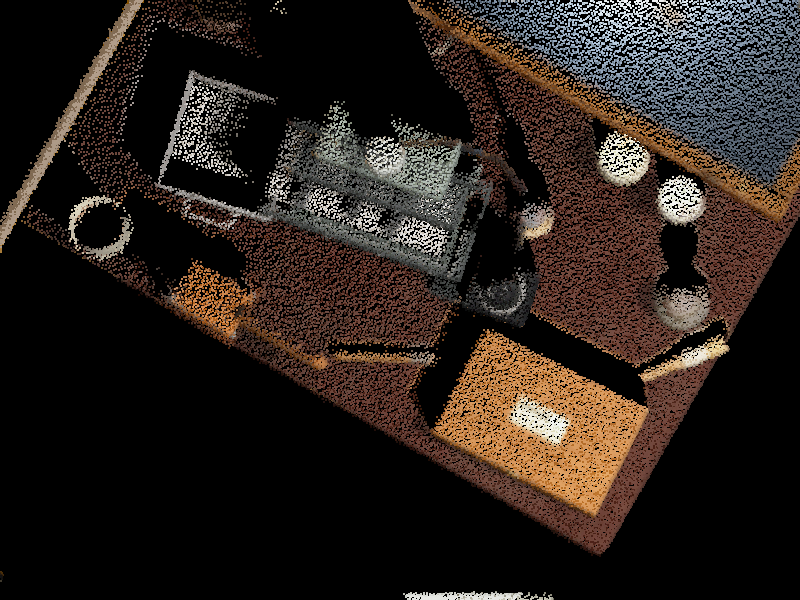

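Top map (1.1 mm/px, up = +x, left = +y): brush block at (208,298) with its handle end at (325,362), bed from (455,255) to (270,200), knob at about (500,290). Next I move the wrist camera over the brush and the bed.

Call:
play_rows(increments=[[[-26, -14, -20], [0, 0, -5.5], 0], [[-52, -28, -40], [0, 0, -11], 0], [[-78, -42, -55], [0, 0, -17], 0], [[-104, -56, -70], [0, 0, -22], 0], [[-130, -70, -80], [0, 0, -27], 0], [[-156, -84, -90], [0, 0, -33], 0], [[-182, -98, -100], [0, 0, -38], 0], [[-208, -112, -110], [0, 0, -44], 0], [[-234, -126, -110], [0, 0, -49], 0], [[-260, -140, -110], [0, 0, -55], 0], [[-286, -154, -110], [0, 0, -60], 0], [[-312, -168, -110], [0, 0, -66], 0], [[-338, -182, -110], [0, 0, -71], 0], [[-364, -196, -110], [0, 0, -76], 0], [[-388, -210, -110], [0, 0, -81], 0], [[-388, -210, -110], [0, 0, -81], 0], [[-388, -210, -110], [0, 0, -81], 0]])

```text
time: 1.85
ee_pos: [0.4798, 0.1895, 0.3599]
tcp_rot: [180.0, -0.0, -118.8]
wrist_force: [-0.5, -0.1, 0.1]
opening: 0.0856
grasp_force: 0.0
```

Run:
```python
from h import *
o=telemetry.get_obs()
print({k:np.round(v,3).tolist() for k,v in o.items()})
im,d,K=cam("wrist"); n="w1"; np.savez(n,im=im,d=d,f=K[0],cx=K[1],cy=K[2],T=K[3]); cv2.imwrite(f"pics/{n}.png",cv2.resize(im[...,::-1],(800,600)))
```

```text
{'time': 1.85, 'q': [21.54, 4.462, 22.077, 107.662, 0.011, -39.679], 'qd': [1.549, -0.708, -0.109, 0.113, 0.203, 0.641], 'joint_efforts': [-1.293, -48.044, 43.778, -0.087, -0.077, -0.289], 'ee_pos': [0.48, 0.189, 0.36], 'tcp_rot': [179.961, -0.029, -118.78], 'wrist_force': [-0.476, -0.099, 0.1], 'torque': [-0.014, 0.049, -0.05], 'grasp_force': 0.0, 'opening': 0.086}
```

View pics/w1.png

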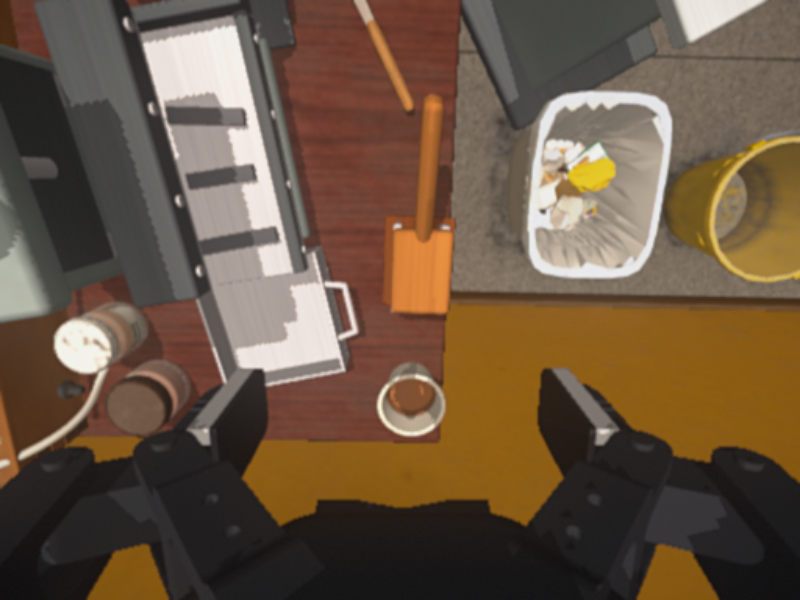

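Wrist view: brush block at (422,265) with its handle up to (432,100); bed from (190,30) to (250,285), offcuts at (205,115), (222,178), (240,240); pan below; cup at (410,400).

```bash
cat > m.py <<'E'
from h import *
z=np.load("w1.npz"); K=(float(z['f']),float(z['cx']),float(z['cy']),z['T']); P=cloud(z['d'],K); im=z['im']; hsv=cv2.cvtColor(im,cv2.COLOR_RGB2HSV)
v,u=np.mgrid[:384,:512]
def rect(m): 
    (c,s,a)=cv2.minAreaRect((P[m][:,:2]*1000).astype(np.float32)); return np.round(c,1),np.round(s,1),round(a,1)
box=(u>235)&(u<300)&(v>55)&(v<205)&(hsv[...,0]<20)&(hsv[...,1]>140)&(hsv[...,2]>100)&(P[...,2]>.03)
bt=box&(abs(P[...,2]-.072)<.004)&(v>148); print('block top',bt.sum(),np.median(P[bt],0),rect(bt))
hd=box&(P[...,2]>.08); q=P[hd]; c=q.mean(0); w=np.linalg.svd(q-c)[2][0]; w*=np.sign(w[1]); print('handle',hd.sum(),c,w,np.degrees(np.arctan2(w[1],w[0])),'slope',w[2]/np.hypot(*w[:2]))
print('handle far end', q[q[:,1]<np.quantile(q[:,1],.03)].mean(0))
bed=(abs(P[...,2]-.060)<.003)&(u>80)&(u<200)&(v>10)&(v<190)&(hsv[...,2]>90)&(hsv[...,1]<50); print('bed',bed.sum(),np.median(P[bed],0),rect(bed))
# offcuts
oc=(abs(P[...,2]-.068)<.003)&(u>95)&(u<180)&(v>55)&(v<165)
k,l,st,_=cv2.connectedComponentsWithStats(oc.astype(np.uint8))
for i in range(1,k):
    if st[i,4]>60: print('comp',st[i],rect(l==i))
pan=(abs(P[...,2]-.040)<.003)&(u>120)&(u<225)&(v>150)&(v<250);print('pan',rect(pan))
print('z hist bed', np.percentile(P[bed][:,2],[10,50,90]))
E
python3 m.py
```

```text
block top 1925 [0.4759772  0.21883869 0.07219744] (array([476.4, 220.3]), array([77.8, 55.1]), 59.7)
handle 1053 [0.42566289 0.13443053 0.10917818] [ 0.45693308  0.765453   -0.45309366] 59.1651360497547 slope -0.5082585564624185
handle far end [0.40580585 0.09547822 0.1212966 ]
bed 8052 [0.57883248 0.03081008 0.06036058] (array([577.2,  47.9]), array([220.6,  96.6]), 70.6)
comp [160  56  20  83 605] (array([540.2,  63. ]), array([108.1,  12.7]), 70.2)
comp [106  69  51  12 553] (array([573.9,  10.3]), array([13.8, 66.2]), 60.5)
comp [119 105  44  17 458] (array([591.5,  57.8]), array([14. , 61.2]), 69.9)
comp [128 145  50  19 488] (array([609.2, 113.2]), array([14.1, 71.2]), 71.8)
pan (array([631. , 203.2]), array([129.7, 152.7]), 72.9)
z hist bed [0.05927577 0.06036058 0.06148248]
```

Call:
play_rows(grip_force=100, increments=[[[15, 5, 30], [0, 0, 1], 0], [[30, 10, 60], [0, 0, 1.8], 0], [[50, 15, 90], [0, 0, 1.8], 0], [[65.6, 20.7, 125], [0, 0, 1.8], 0], [[65.6, 20.7, 160], [0, 0, 1.8], 0], [[65.6, 20.7, 190], [0, 0, 1.8], 0], [[65.6, 20.7, 220], [0, 0, 1.8], 0], [[65.6, 20.7, 245], [0, 0, 1.8], 0], [[65.6, 20.7, 260], [0, 0, 1.8], 0], [[65.6, 20.7, 266], [0, 0, 1.8], 0], [[65.6, 20.7, 266], [0, 0, 1.8], 0], [[65.6, 20.7, 266], [0, 0, 1.8], 0.6], [[65.6, 20.7, 266], [0, 0, 1.8], 0.7], [[65.6, 20.7, 266], [0, 0, 1.8], 0.8], [[65.6, 20.7, 266], [0, 0, 1.8], 1], [[65.6, 20.7, 266], [0, 0, 1.8], 1], [[65.6, 20.7, 266], [0, 0, 1.8], 1], [[65.6, 20.7, 266], [0, 0, 1.8], 1]])

```text
time: 3.7
ee_pos: [0.4303, 0.1421, 0.0947]
tcp_rot: [-180.0, 0.0, -120.5]
wrist_force: [-1.4, -1.4, 5.0]
opening: 0.0147
grasp_force: 97.4
```

Run:
```python
from h import *
o=telemetry.get_obs()
print({k:np.round(v,3).tolist() for k,v in o.items()})
im,d,K=cam("wrist"); n="w2"; np.savez(n,im=im,d=d,f=K[0],cx=K[1],cy=K[2],T=K[3])
P=cloud(d,K);hsv=cv2.cvtColor(im,cv2.COLOR_RGB2HSV)
m=(hsv[...,0]<20)&(hsv[...,1]>140)&(hsv[...,2]>100)&(abs(P[...,2]-.072)<.003)&(P[...,1]>.18)&(P[...,1]<.27)&(P[...,0]<.53)
print(m.sum(), cv2.minAreaRect((P[m][:,:2]*1000).astype(np.float32)) if m.sum()>9 else 0)
```

```text
{'time': 3.7, 'q': [18.282, -8.536, -20.304, 78.194, -0.005, -41.267], 'qd': [-0.035, -0.06, -0.015, -0.047, 0.042, 0.064], 'joint_efforts': [0.47, -35.171, 44.695, -0.258, 0.167, -0.047], 'ee_pos': [0.43, 0.142, 0.095], 'tcp_rot': [-179.971, 0.025, -120.451], 'wrist_force': [-1.399, -1.378, 4.973], 'torque': [-0.134, 0.077, -0.064], 'grasp_force': 97.37, 'opening': 0.015}
227 ((455.4297790527344, 185.45823669433594), (12.357280731201172, 27.013540267944336), 59.995033264160156)
```

Call:
play_rows(increments=[[[0, 0, -10], [0, 0, 0], 1], [[0, 0, -30], [0, 0, 0], 1], [[0, 0, -55], [0, 0, 0], 1], [[0, 0, -80], [0, 0, 0], 1], [[10, 0, -95], [0, 0, 4], 1], [[22, 0, -95], [0, 0, 10], 1], [[34, 0, -95], [0, 0, 17], 1], [[46, 0, -95], [0, 0, 24], 1], [[58, 0, -95], [0, 0, 31], 1], [[70, 0, -95], [0, 0, 38], 1], [[82, -1, -95], [0, 0, 45], 1], [[92, -1, -95], [0, 0, 52], 1], [[100, -1, -95], [0, 0, 59], 1], [[108, -2, -95], [0, 0, 66], 1], [[116, -2, -95], [0, 0, 73], 1], [[116, -2, -85], [0, 0, 79], 1], [[116, -2, -70], [0, 0, 79], 1], [[116, -2, -62], [0, 0, 79], 1], [[116, -2, -62], [0, 0, 79], 1], [[116, -2, -62], [0, 0, 79], 1]])

```text
time: 5.75
ee_pos: [0.373, 0.0412, 0.1567]
tcp_rot: [180.0, -0.0, 160.6]
wrist_force: [-0.9, 0.9, -1.5]
opening: 0.0146
grasp_force: 97.6
```

Run:
```python
from h import *
o=telemetry.get_obs()
print({k:np.round(v,3).tolist() for k,v in o.items()})
for n in ["wrist","scene"]:
    im,d,K=cam(n); np.savez(n+"3",im=im,d=d,f=K[0],cx=K[1],cy=K[2],T=K[3])
    P=cloud(d,K);hsv=cv2.cvtColor(im,cv2.COLOR_RGB2HSV)
    m=(hsv[...,0]<20)&(hsv[...,1]>130)&(hsv[...,2]>90)&(P[...,2]>.105)&(P[...,2]<.16)&(P[...,1]>-.05)&(P[...,1]<.1)&(P[...,0]>.40)&(P[...,0]<.53)
    q=P[m]; print(n,m.sum(), cv2.minAreaRect((q[:,:2]*1000).astype(np.float32)), np.percentile(q[:,2],[5,50,95]).round(4))
    mm=m&(abs(P[...,2]-np.median(q[:,2]))<.006); q=P[mm]; A=np.c_[q[:,:2]-q[:,:2].mean(0),np.ones(len(q))]; print('plane',np.linalg.lstsq(A,q[:,2],rcond=None)[0].round(3), q.mean(0).round(4))
    cv2.imwrite(f"pics/{n}3.png",cv2.resize(im[...,::-1],(800,600)))
```

```text
{'time': 5.75, 'q': [6.297, -20.132, -22.731, 87.407, 0.003, 25.714], 'qd': [0.079, -0.124, 0.601, -0.048, -0.014, -0.017], 'joint_efforts': [-0.031, -25.501, 47.188, -0.153, -0.06, -0.004], 'ee_pos': [0.373, 0.041, 0.157], 'tcp_rot': [180.0, -0.007, 160.583], 'wrist_force': [-0.889, 0.894, -1.519], 'torque': [0.049, 0.166, -0.039], 'grasp_force': 97.559, 'opening': 0.015}
wrist 981 ((412.1402587890625, 28.48493194580078), (27.48603057861328, 29.138137817382812), 73.10957336425781) [0.1252 0.1397 0.1505]
plane [-0.459  0.175  0.14 ] [0.4165 0.0271 0.1403]
scene 742 ((446.01251220703125, 12.85696029663086), (56.96991729736328, 95.21722412109375), 70.83726501464844) [0.1191 0.1324 0.136 ]
plane [0.012 0.039 0.132] [0.4487 0.0068 0.1323]
```

View pics/scene3.png

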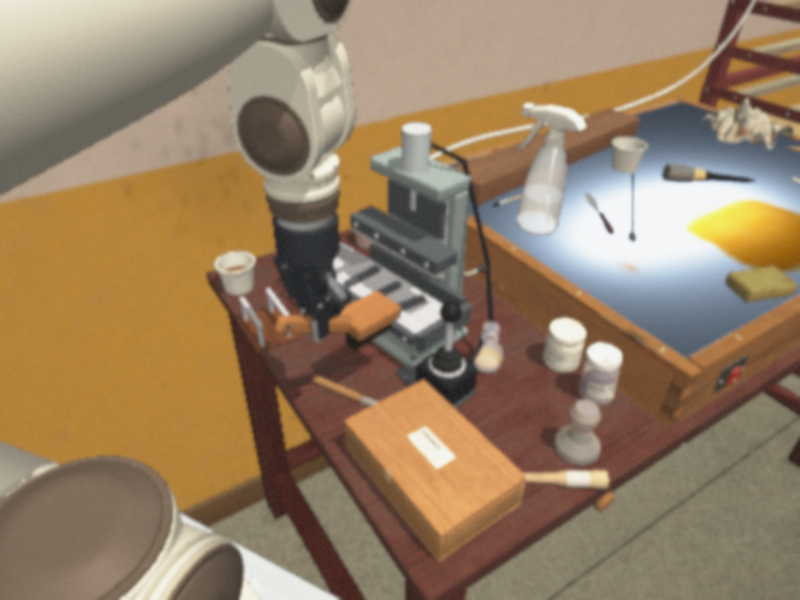

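The brush is held level in front of the bed, block at (373,315). I check how far the bristles show below the block from the saved depth while moving in.

Call:
play_rows(increments=[[[-15, 0, 0], [0, 0, 0], 1], [[-35, 0, 0], [0, 0, 0], 1], [[-55, 0, 0], [0, 0, 0], 1], [[-75, 0, 0], [0, 0, 0], 1], [[-93, 0, 0], [0, 0, 0], 1], [[-105, -0.5, 0], [0, 0, 0], 1], [[-110, -0.5, 0], [0, 0, 0], 1], [[-110, -0.5, 5], [0, 0, 0], 1], [[-110, -0.5, 10], [0, 0, 0], 1], [[-110, -0.5, 13], [0, 0, 0], 1], [[-110, -0.5, 13], [0, 0, 0], 1]])

```text
time: 6.95
ee_pos: [0.4759, 0.0042, 0.1427]
tcp_rot: [-180.0, -0.0, 160.6]
wrist_force: [-0.4, -0.5, -1.4]
opening: 0.0144
grasp_force: 97.6
```

Run:
```python
from h import *
z=np.load("scene3.npz"); K=(float(z['f']),float(z['cx']),float(z['cy']),z['T']); P=cloud(z['d'],K)
c=np.array([.4588,.0110]); X=np.array([.943,-.332]);Y=np.array([.332,.943])
q=P[...,:2]-c; a=q@X; b=q@Y
m=(a>-.042)&(a<.042)&(abs(b)<.03)&(P[...,2]>.02)&(P[...,2]<.135)
print(np.histogram(P[m][:,2],bins=np.arange(.05,.14,.004)))
mm=m&(P[...,2]<.108); print(np.c_[a[mm],b[mm],P[mm][:,2]].round(3)[:40].tolist())
print(telemetry.get_obs()['wrist_force'])
```

```text
(array([  0,   0,   0,   0,   0,   0,   0,   0,  28,  42,  38,  26,   9,
         9,   3,  10,  32,  38,  33,  46, 485,  29]), array([0.05 , 0.054, 0.058, 0.062, 0.066, 0.07 , 0.074, 0.078, 0.082,
       0.086, 0.09 , 0.094, 0.098, 0.102, 0.106, 0.11 , 0.114, 0.118,
       0.122, 0.126, 0.13 , 0.134, 0.138]))
[[0.03, -0.012, 0.095], [0.026, -0.011, 0.094], [0.028, -0.012, 0.093], [0.029, -0.014, 0.094], [0.018, -0.012, 0.095], [0.023, -0.01, 0.092], [0.025, -0.012, 0.092], [0.027, -0.013, 0.091], [0.03, -0.013, 0.09], [0.015, -0.012, 0.094], [0.016, -0.014, 0.095], [0.021, -0.013, 0.091], [0.025, -0.012, 0.089], [0.026, -0.014, 0.09], [0.031, -0.012, 0.085], [0.008, -0.014, 0.096], [0.012, -0.013, 0.094], [0.015, -0.013, 0.092], [0.019, -0.012, 0.089], [0.021, -0.012, 0.088], [0.026, -0.011, 0.084], [0.026, -0.013, 0.086], [0.004, -0.012, 0.095], [0.007, -0.011, 0.092], [0.009, -0.013, 0.092], [0.012, -0.012, 0.09], [0.015, -0.013, 0.089], [0.017, -0.014, 0.088], [0.021, -0.012, 0.085], [0.0, -0.012, 0.094], [0.003, -0.012, 0.092], [0.006, -0.012, 0.091], [0.009, -0.012, 0.089], [0.012, -0.012, 0.088], [0.014, -0.013, 0.087], [0.018, -0.012, 0.084], [-0.04, 0.004, 0.104], [-0.037, 0.004, 0.102], [-0.039, -0.002, 0.108], [-0.005, -0.012, 0.094]]
[-0.42333063 -0.51867692 -1.36140184]
```

Call:
play_rows(increments=[[[0, 0, 3], [0, 0, 0], 1], [[0, 0, 6], [0, 0, 0], 1], [[0, 0, 6], [0, 0, 0], 1]])

```text
time: 7.25
ee_pos: [0.4764, 0.0041, 0.1369]
tcp_rot: [-180.0, -0.0, 160.6]
wrist_force: [1.2, -0.5, -1.1]
opening: 0.0149
grasp_force: 97.6
```

Call:
play_rows(increments=[[[0, 0, 1.5], [0, 0, 0], 1], [[0, 0, 1.5], [0, 0, 0], 1]])

```text
time: 7.45
ee_pos: [0.4766, 0.0041, 0.1357]
tcp_rot: [-180.0, -0.0, 160.6]
wrist_force: [-0.5, -0.9, -1.6]
opening: 0.0146
grasp_force: 97.6
```

Call:
play_rows(increments=[[[0, 0, 1], [0, 0, 0], 1], [[0, 0, 1], [0, 0, 0], 1]])

```text
time: 7.65
ee_pos: [0.4766, 0.004, 0.1347]
tcp_rot: [-180.0, -0.0, 160.6]
wrist_force: [-0.9, -0.7, -2.3]
opening: 0.0146
grasp_force: 97.6
```

Call:
play_rows(increments=[[[0, 0, 1], [0, 0, 0], 1], [[0, 0, 1], [0, 0, 0], 1]])

```text
time: 7.85
ee_pos: [0.4766, 0.004, 0.1337]
tcp_rot: [-180.0, -0.0, 160.6]
wrist_force: [0.0, -0.2, -1.2]
opening: 0.0144
grasp_force: 97.6
```

Call:
play_rows(increments=[[[0, 0, 0.8], [0, 0, 0], 1], [[0, 0, 0.8], [0, 0, 0], 1]])

```text
time: 8.05
ee_pos: [0.4766, 0.004, 0.1329]
tcp_rot: [-180.0, 0.0, 160.6]
wrist_force: [0.6, 0.2, -0.3]
opening: 0.0143
grasp_force: 97.6
```

```bash
python3 -c "
from h import *
o=telemetry.get_obs();print(o['wrist_force'],o['torque'],o['ee_pos'])"
```

```text
[ 0.56817967  0.19970999 -0.27912915] [0.05426264 0.05035108 0.00761192] [0.47664567 0.00402856 0.13294503]
```

Call:
play_rows(increments=[[[0, 0, 0.8], [0, 0, 0], 1], [[0, 0, 0.8], [0, 0, 0], 1]])

```text
time: 8.25
ee_pos: [0.4767, 0.0041, 0.1327]
tcp_rot: [180.0, 0.0, 160.6]
wrist_force: [-1.4, 0.6, 2.7]
opening: 0.0146
grasp_force: 98.5
```

Call:
play_rows(increments=[[[0, 0, 0.5], [0, 0, 0], 1], [[0, 0, 0.5], [0, 0, 0], 1]])

```text
time: 8.45
ee_pos: [0.4767, 0.0041, 0.1325]
tcp_rot: [180.0, 0.0, 160.6]
wrist_force: [-4.0, 1.3, 6.8]
opening: 0.0146
grasp_force: 98.9
```

```bash
python3 -c "
from h import *
o=telemetry.get_obs();print(o['wrist_force'],o['torque'],o['ee_pos'])"
```

```text
[-4.03861079  1.27092803  6.75529079] [ 0.03619717  0.62145567 -0.04695183] [0.47666484 0.00409896 0.13251157]
```

Call:
play_rows(increments=[[[0, 3, -0.5], [0, 0, 0], 1], [[0, 9, -0.5], [0, 0, 0], 1], [[0, 16, -0.5], [0, 0, 0], 1], [[0, 23, -0.5], [0, 0, 0], 1], [[0, 30, -0.5], [0, 0, 0], 1], [[0, 37, -0.5], [0, 0, 0], 1], [[0, 44, -0.5], [0, 0, 0], 1], [[0, 51, -0.5], [0, 0, 0], 1], [[0, 58, -0.5], [0, 0, 0], 1], [[0, 65, -0.5], [0, 0, 0], 1]])

```text
time: 9.45
ee_pos: [0.4986, 0.0659, 0.1324]
tcp_rot: [-180.0, 0.0, 160.6]
wrist_force: [-0.7, -2.6, 5.6]
opening: 0.0144
grasp_force: 98.5
```

Run:
```python
from h import *
o=telemetry.get_obs();print(o['wrist_force'],o['torque'],o['ee_pos'])
im,d,K=cam("scene"); cv2.imwrite("pics/s4.png",cv2.resize(im[120:280,150:360,::-1],(788,600),interpolation=cv2.INTER_CUBIC))
```

```text
[-0.69634611 -2.63569895  5.5747894 ] [-0.74531885 -0.08876901 -0.1806601 ] [0.49855202 0.06593775 0.13236332]
```

View pics/s4.png

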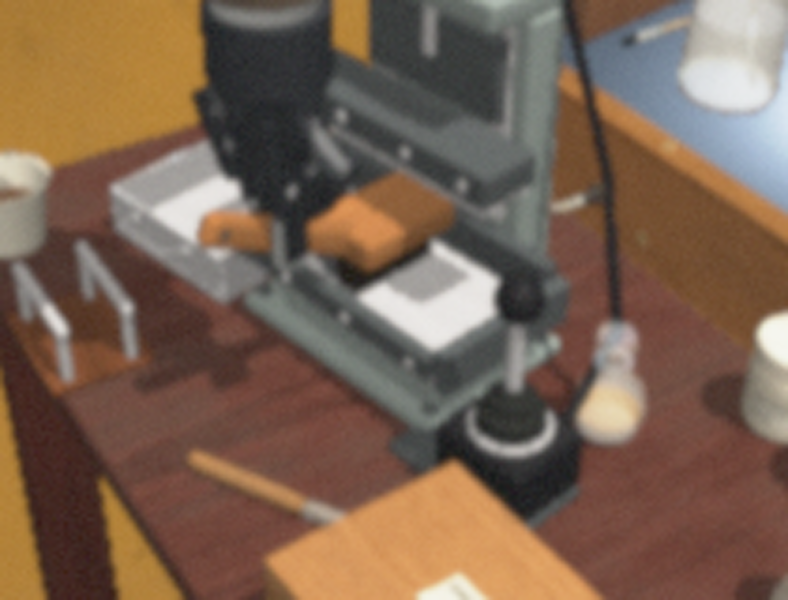

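The bed behind the brush (430,300) is clear and the force is small, so I sweep on.

Call:
play_rows(increments=[[[0, 7, -0.2], [0, 0, 0], 1], [[0, 14, -0.2], [0, 0, 0], 1], [[0, 21, -0.2], [0, 0, 0], 1], [[0, 28, -0.2], [0, 0, 0], 1], [[0, 35, -0.2], [0, 0, 0], 1], [[0, 42, -0.2], [0, 0, 0], 1], [[0, 49, -0.2], [0, 0, 0], 1], [[0, 56, -0.2], [0, 0, 0], 1], [[0, 63, -0.2], [0, 0, 0], 1], [[0, 70, -0.2], [0, 0, 0], 1], [[0, 77, -0.2], [0, 0, 0], 1], [[0, 84, -0.2], [0, 0, 0], 1], [[0, 91, -0.2], [0, 0, 0], 1], [[0, 98, -0.2], [0, 0, 0], 1], [[0, 105, -0.2], [0, 0, 0], 1], [[0, 112, -0.2], [0, 0, 0], 1], [[0, 118, -0.2], [0, 0, 0], 1], [[0, 124, -0.2], [0, 0, 0], 1], [[0, 129, -0.2], [0, 0, 0], 1], [[0, 133, -0.2], [0, 0, 0], 1]])

```text
time: 11.5
ee_pos: [0.5423, 0.1917, 0.1318]
tcp_rot: [180.0, -0.1, 160.6]
wrist_force: [-0.4, -0.6, -1.0]
opening: 0.0146
grasp_force: 97.5
```

Run:
```python
from h import *
o=telemetry.get_obs();print(o['wrist_force'],o['torque'],o['ee_pos'])
im,d,K=cam("side"); 
a=cv2.resize(im[150:250,150:330,::-1],(540,300),interpolation=cv2.INTER_CUBIC)
im,d,K=cam("scene"); b=cv2.resize(im[140:240,150:330,::-1],(540,300),interpolation=cv2.INTER_CUBIC)
cv2.imwrite("pics/s5.png",np.vstack([a,b]))
```

```text
[-0.37959146 -0.59980059 -1.01537057] [0.01989915 0.17743002 0.0483247 ] [0.54227801 0.19165895 0.13176432]
```

View pics/s5.png

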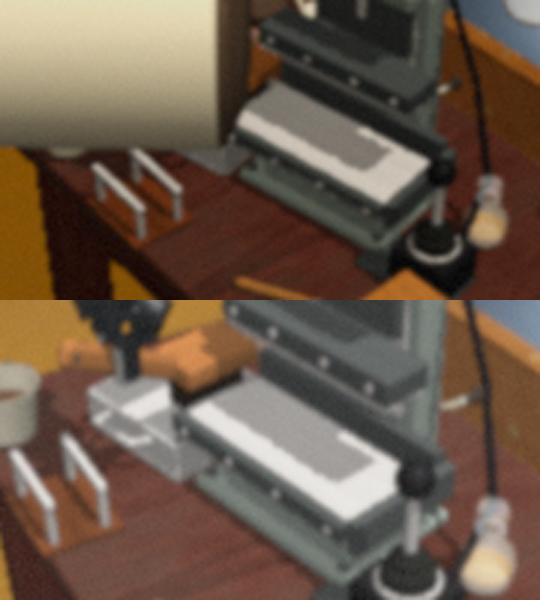

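Bed is clear in both views (white from (250,110) to (420,190) above). Lift, carry the brush back above the rest, and check its pose in hand.

Call:
play_rows(increments=[[[0, 5, 0], [0, 0, 0], 1], [[0, 9, 0], [0, 0, 0], 1], [[2, 9, -15], [0, 0, 0], 1], [[10, 5, -35], [0, 0, -3], 1], [[20, -3, -52], [0, 0, -9], 1], [[30, -12, -58], [0, 0, -16], 1], [[38, -22, -58], [0, 0, -23], 1], [[46, -32, -58], [0, 0, -30], 1], [[54, -42, -58], [0, 0, -37], 1], [[62, -52, -58], [0, 0, -44], 1], [[70, -60, -58], [0, 0, -51], 1], [[76, -68, -58], [0, 0, -58], 1], [[82, -76, -58], [0, 0, -65], 1], [[87, -81, -58], [0, 0, -72], 1], [[89, -84, -58], [0, 0, -78.9], 1], [[89, -84, -58], [0, 0, -78.9], 1], [[89, -84, -58], [0, 0, -78.9], 1]])

```text
time: 13.3
ee_pos: [0.4308, 0.1412, 0.1912]
tcp_rot: [-180.0, 0.0, -120.7]
wrist_force: [0.4, -0.0, -2.1]
opening: 0.0144
grasp_force: 97.6
```

Run:
```python
from h import *
o=telemetry.get_obs();print(o['wrist_force'],o['torque'],o['ee_pos'],o['tcp_rot'])
for n in ["scene","side","wrist"]:
    im,d,K=cam(n); np.savez(n+"6",im=im,d=d,f=K[0],cx=K[1],cy=K[2],T=K[3])
    P=cloud(d,K);hsv=cv2.cvtColor(im,cv2.COLOR_RGB2HSV)
    m=(hsv[...,0]<20)&(hsv[...,1]>130)&(hsv[...,2]>90)&(P[...,2]>.155)&(P[...,2]<.178)&(P[...,1]>.17)&(P[...,1]<.28)&(P[...,0]>.42)&(P[...,0]<.53)
    q=P[m]
    if m.sum()>50:
        q=q[abs(q[:,2]-np.median(q[:,2]))<.005]
        print(n,m.sum(), cv2.minAreaRect((q[:,:2]*1000).astype(np.float32)))
        A=np.c_[q[:,:2]-q[:,:2].mean(0),np.ones(len(q))]; print('plane',np.linalg.lstsq(A,q[:,2],rcond=None)[0].round(3), q.mean(0).round(4))
    r=(P[...,2]>.045)&(P[...,2]<.054)&(abs(P[...,0]-.476)<.06)&(abs(P[...,1]-.22)<.06)
    if r.sum()>20: print('rails',r.sum(),cv2.minAreaRect((P[r][:,:2]*1000).astype(np.float32)))
    X=np.array([.942,-.3355]);Y=np.array([.3355,.942]); L=P[...,:2]-np.array([.5876,.0442]); a=L@X;b=L@Y
    pn=(abs(a)<.06)&(b>.115)&(b<.235); print(n,'pan z hist',np.histogram(P[pn][:,2],np.arange(0,.06,.004))[0])
    od=(abs(a)<.044)&(abs(b)<.108)&(P[...,2]>.0645)&(P[...,2]<.075); print('on bed',od.sum(),a[od].round(2)[:10])
im=np.load("scene6.npz")['im']; cv2.imwrite("pics/s6.png",cv2.resize(im[130:240,130:330,::-1],(800,440),interpolation=cv2.INTER_CUBIC))
```

```text
[ 0.40006992 -0.01245415 -2.12342525] [-0.18819938  0.03785834  0.02010196] [0.43081038 0.14122863 0.19124631] [-1.79951846e+02  4.84054335e-02 -1.20743072e+02]
scene 192 ((473.7222900390625, 216.5208740234375), (81.63166809082031, 53.9448356628418), 59.63993453979492)
plane [ 0.027 -0.007  0.166] [0.4593 0.2144 0.1662]
rails 152 ((475.05023193359375, 218.1517333984375), (90.43364715576172, 54.150901794433594), 58.72846603393555)
scene pan z hist [290  49  47  54  49  38  44  47  43  47   2   0   0   0]
on bed 69 [0.04 0.04 0.04 0.04 0.04 0.04 0.04 0.04 0.04 0.04]
side pan z hist [25 14  5 13  6  6  9  7  5  8  7  1  0  0]
on bed 96 [0.04 0.04 0.04 0.04 0.04 0.04 0.04 0.04 0.04 0.04]
wrist 577 ((455.9164123535156, 184.0389404296875), (14.001553535461426, 27.303865432739258), 59.943031311035156)
plane [0.017 0.029 0.167] [0.4574 0.1862 0.1671]
wrist pan z hist [490  79  89  15   0   0   0   0   0   0   0   0   0   0]
on bed 77 [0.04 0.04 0.04 0.04 0.04 0.04 0.04 0.04 0.04 0.04]
```

View pics/s6.png

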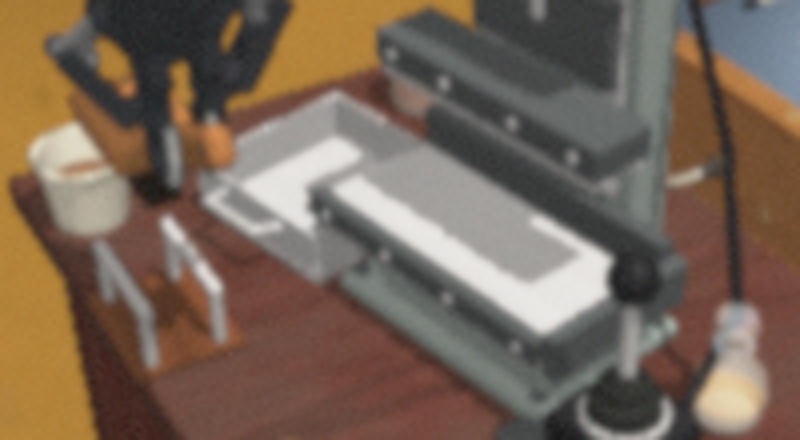

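The pan has the offcuts (raised depth points 4–12 mm above its floor) and the bed is clear; empty rails at (160,290). Now lower the brush into the rest.

Call:
play_rows(increments=[[[-0.5, 0.9, 10], [0, 0, 0], 1], [[-0.5, 0.9, 25], [0, 0, 0], 1], [[-0.5, 0.9, 40], [0, 0, 0], 1], [[-0.5, 0.9, 55], [0, 0, 0], 1], [[-0.5, 0.9, 70], [0, 0, 0], 1], [[-0.5, 0.9, 82], [0, 0, 0], 1], [[-0.5, 0.9, 90], [0, 0, 0], 1], [[-0.5, 0.9, 94], [0, 0, 0], 1], [[-0.5, 0.9, 95], [0, 0, 0], 1], [[-0.5, 0.9, 95], [0, 0, 0], 1]])

```text
time: 14.45
ee_pos: [0.4303, 0.1421, 0.0958]
tcp_rot: [-180.0, 0.0, -120.5]
wrist_force: [0.1, 0.9, -1.5]
opening: 0.0142
grasp_force: 97.7
```

```bash
python3 -c "
from h import *
o=telemetry.get_obs();print(o['wrist_force'],o['torque'],o['ee_pos'])"
```

```text
[ 0.05460614  0.87140433 -1.52374542] [-0.14240514  0.06773733 -0.02217956] [0.43034558 0.14212505 0.09575259]
```

Call:
play_rows(increments=[[[0, 0, 1], [0, 0, 0], 1], [[0, 0, 1], [0, 0, 0], 1]])

```text
time: 14.65
ee_pos: [0.4305, 0.1422, 0.0948]
tcp_rot: [-180.0, 0.0, -120.5]
wrist_force: [-0.1, -0.5, -0.4]
opening: 0.0144
grasp_force: 97.8
```

Call:
play_rows(increments=[[[0, 0, 0.7], [0, 0, 0], 1], [[0, 0, 0.7], [0, 0, 0], 1]])

```text
time: 14.85
ee_pos: [0.4304, 0.1421, 0.0947]
tcp_rot: [-179.9, 0.1, -120.5]
wrist_force: [-1.5, -0.6, 5.5]
opening: 0.0144
grasp_force: 98.9
```

Call:
play_rows(increments=[[[0, 0, -0.4], [0, 0, 0], 1], [[0, 0, -0.4], [0, 0, 0], 0.75], [[0, 0, -0.4], [0, 0, 0], 0.6], [[0, 0, -0.4], [0, 0, 0], 0.4], [[0, 0, -0.4], [0, 0, 0], 0.2], [[0, 0, -0.4], [0, 0, 0], 0], [[0, 0, -0.4], [0, 0, 0], 0], [[0, 0, -10], [0, 0, 0], 0], [[0, 0, -30], [0, 0, 0], 0], [[0, 0, -60], [0, 0, 0], 0], [[0, 0, -95], [0, 0, 0], 0], [[0, 0, -130], [0, 0, 0], 0], [[0, 0, -165], [0, 0, 0], 0], [[0, 0, -175], [0, 0, 0], 0], [[0, 0, -175], [0, 0, 0], 0]])

```text
time: 16.35
ee_pos: [0.4307, 0.1422, 0.2705]
tcp_rot: [-179.9, 0.1, -120.5]
wrist_force: [-0.3, 1.4, 0.5]
opening: 0.0852
grasp_force: 0.0
```

Run:
```python
from h import *
o=telemetry.get_obs();print(o['time'],o['wrist_force'],o['ee_pos'],o['tcp_rot'],o['opening'])
for n in ["scene","side","wrist"]:
    im,d,K=cam(n); P=cloud(d,K);hsv=cv2.cvtColor(im,cv2.COLOR_RGB2HSV)
    np.savez(n+"7",im=im,d=d,f=K[0],cx=K[1],cy=K[2],T=K[3])
    m=(hsv[...,0]<20)&(hsv[...,1]>130)&(hsv[...,2]>90)&(abs(P[...,2]-.072)<.005)&(P[...,1]>.17)&(P[...,1]<.28)&(P[...,0]>.42)&(P[...,0]<.53)
    q=P[m]
    if m.sum()>50:
        q=q[abs(q[:,2]-np.median(q[:,2]))<.005]; A=np.c_[q[:,:2]-q[:,:2].mean(0),np.ones(len(q))]
        print(n,m.sum(), cv2.minAreaRect((q[:,:2]*1000).astype(np.float32)),'plane',np.linalg.lstsq(A,q[:,2],rcond=None)[0].round(3))
    k=(hsv[...,2]<70)&(abs(P[...,2]-.152)<.02)&(np.hypot(P[...,0]-.485,P[...,1]+.10)<.06)
    if k.sum()>20: print('knob',k.sum(),P[k].min(0),P[k].max(0),np.median(P[k],0), K[3][:3,3])
```

```text
16.35 [-0.26180151  1.39247369  0.47188107] [0.43065067 0.14222257 0.27047939] [-1.79888454e+02  1.28208932e-01 -1.20543094e+02] 0.08522269450947914
scene 393 ((469.64215087890625, 211.30426025390625), (94.98471069335938, 54.78842544555664), 59.05921936035156) plane [ 0.002 -0.004  0.071]
knob 140 [ 0.46692723 -0.11612062  0.14162512] [ 0.49138918 -0.09110299  0.16450562] [ 0.47473315 -0.10554387  0.15675095] [-0.11971508 -0.33332436  0.64973669]
knob 83 [ 0.46404899 -0.11286778  0.138952  ] [ 0.48933967 -0.0862883   0.16757388] [ 0.47448762 -0.10088679  0.15657664] [-0.54550369 -0.32075868  1.07649174]
wrist 2717 ((474.6413269042969, 217.4860076904297), (84.62823486328125, 55.79720687866211), 58.831809997558594) plane [ 0.001 -0.     0.072]
```

Call:
play_rows(grip_force=40, increments=[[[8, -10, 0], [0, 0, -1], 1], [[25, -28, 0], [0, 0, -3], 1], [[45, -51, 0], [0, 0, -5], 1], [[66, -75, 0], [0, 0, -7], 1], [[87, -99, 0], [0, 0, -9], 1], [[107, -123, 0], [0, 0, -10.9], 1], [[125, -143, 0], [0, 0, -10.9], 1], [[134, -154, 0], [0, 0, -10.9], 1], [[137.4, -157.6, 0], [0, 0, -10.9], 1], [[137.4, -157.6, 20], [0, 0, -10.9], 1], [[137.4, -157.6, 45], [0, 0, -10.9], 1], [[137.4, -157.6, 70], [0, 0, -10.9], 1], [[137.4, -157.6, 95], [0, 0, -10.9], 1], [[137.4, -157.6, 115], [0, 0, -10.9], 1], [[137.4, -157.6, 128], [0, 0, -10.9], 1], [[137.4, -157.6, 128], [0, 0, -10.9], 1]])

```text
time: 18.1
ee_pos: [0.495, -0.0556, 0.1389]
tcp_rot: [179.8, -0.0, -109.6]
wrist_force: [0.7, 0.1, -0.5]
opening: 0.0
grasp_force: 0.0
```

Run:
```python
from h import *
o=telemetry.get_obs();print({k:np.round(v,3).tolist() for k,v in o.items()})
a,d,K=cam("wrist"); b,d,K=cam("scene")
cv2.imwrite("pics/s8.png",np.hstack([cv2.resize(a[...,::-1],(400,300)),cv2.resize(b[120:280,190:390,::-1],(400,300))]))
```

```text
{'time': 18.1, 'q': [-6.413, -2.704, -10.036, 82.84, 0.007, -76.813], 'qd': [-0.25, -0.642, 3.067, 1.645, -0.075, -0.078], 'joint_efforts': [0.037, -43.765, 46.072, -0.617, 0.004, 0.01], 'ee_pos': [0.495, -0.056, 0.139], 'tcp_rot': [179.831, -0.032, -109.6], 'wrist_force': [0.704, 0.138, -0.503], 'torque': [-0.017, -0.041, 0.004], 'grasp_force': 0.0, 'opening': 0.0}
```

View pics/s8.png

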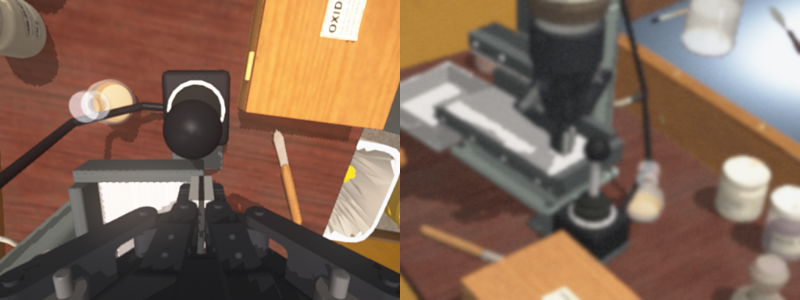

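Fingers (202,190) stand just beside the knob (192,128), about 4 mm off its centre line. Push.

Call:
play_rows(increments=[[[5, -4, 0], [0, 0, 0], 1], [[12, -4, 0], [0, 0, 0], 1], [[18, -4, 0], [0, 0, 0], 1], [[23, -4, 0], [0, 0, 0], 1], [[28, -4, 0], [0, 0, 0], 1], [[33, -4, 0], [0, 0, 0], 1], [[38, -4, 0], [0, 0, 0], 1], [[43, -4, 0], [0, 0, 0], 1], [[48, -4, 0], [0, 0, 0], 1], [[53, -4, 0], [0, 0, 0], 1], [[57, -4, 0], [0, 0, 0], 1], [[57, -4, 0], [0, 0, 0], 1]])

```text
time: 19.4
ee_pos: [0.4803, -0.1112, 0.1399]
tcp_rot: [179.9, 0.1, -109.6]
wrist_force: [2.8, 6.5, -3.9]
opening: 0.0002
grasp_force: 3.7
```

```bash
cat > k.py <<'E'
from h import *
o=telemetry.get_obs();print(o['time'],o['wrist_force'].round(2) if hasattr(o['wrist_force'],'round') else o['wrist_force'],o['ee_pos'])
for n in ["scene","side"]:
    im,d,K=cam(n);P=cloud(d,K)
    X=np.array([.942,-.3355]);Y=np.array([.3355,.942]); L=P[...,:2]-np.array([.5876,.0442]); a=L@X;b=L@Y
    m=(a>-.016)&(a<.0)&(b>-.02)&(b<.08)&(P[...,2]>.062)&(P[...,2]<.2)  # bar front
    print(n,'bar front z',m.sum(),np.percentile(P[m][:,2],[2,50,98]).round(3) if m.sum() else '')
    hs=cv2.cvtColor(im,cv2.COLOR_RGB2HSV)
    k=(hs[...,2]<70)&(abs(a+.05)<.022)&(b<-.155)&(b>-.26)&(P[...,2]>.10)&(P[...,2]<.17); print('knob',k.sum(),np.percentile(b[k],[2,50,98]).round(3),np.percentile(P[k][:,2],[2,98]).round(3))
E
python3 k.py
```

```text
19.4 [ 2.85  6.48 -3.92] [ 0.48034673 -0.11116667  0.1398805 ]
scene bar front z 281 [0.081 0.099 0.111]
knob 220 [-0.223 -0.208 -0.177] [0.132 0.168]
side bar front z 218 [0.063 0.099 0.113]
knob 164 [-0.22  -0.196 -0.174] [0.121 0.169]
```

Call:
play_rows(increments=[[[4, 0, 0], [0, 0, 0], 1], [[7, 0, 0], [0, 0, 0], 1], [[9, 0, 0], [0, 0, 0], 1], [[9, 0, 0], [0, 0, 0], 1]])

```text
time: 19.9
ee_pos: [0.4772, -0.1188, 0.1394]
tcp_rot: [179.9, 0.2, -109.6]
wrist_force: [4.8, 9.4, -6.5]
opening: 0.0001
grasp_force: 5.3
```

Call:
play_rows(increments=[[[1, 0, 0], [0, 0, 0], 1], [[1, 0, 0], [0, 0, 0], 1]])

```text
time: 20.1
ee_pos: [0.477, -0.1196, 0.1394]
tcp_rot: [179.9, 0.2, -109.6]
wrist_force: [4.0, 9.1, -5.3]
opening: -0.0001
grasp_force: 5.6
```

```bash
python3 k.py
```

```text
20.1 [ 3.95  9.11 -5.26] [ 0.47695211 -0.1196034   0.1393976 ]
scene bar front z 270 [0.064 0.082 0.094]
knob 223 [-0.231 -0.217 -0.186] [0.131 0.17 ]
side bar front z 208 [0.063 0.083 0.096]
knob 160 [-0.229 -0.204 -0.185] [0.118 0.169]
```

Call:
play_rows(increments=[[[1.2, 0, 0], [0, 0, 0], 1], [[1.2, 0, 0], [0, 0, 0], 1]])

```text
time: 20.4
ee_pos: [0.4769, -0.1198, 0.1394]
tcp_rot: [179.9, 0.3, -109.5]
wrist_force: [6.0, 15.5, -6.9]
opening: -0.0002
grasp_force: 8.7
```

Call:
play_rows(increments=[[[1, 0, 0], [0, 0, 0], 1], [[1, 0, 0], [0, 0, 0], 1]])

```text
time: 20.6
ee_pos: [0.4768, -0.12, 0.1394]
tcp_rot: [179.8, 0.4, -109.5]
wrist_force: [8.0, 21.9, -7.2]
opening: 0.0003
grasp_force: 11.3
```

At the hard stop; hold 1.6 s, then back off.

Call:
play_rows(increments=[[[0, 0, 0], [0, 0, 0], 1], [[0, 0, 0], [0, 0, 0], 1], [[0, 0, 0], [0, 0, 0], 1], [[0, 0, 0], [0, 0, 0], 1], [[0, 0, 0], [0, 0, 0], 1], [[0, 0, 0], [0, 0, 0], 1], [[0, 0, 0], [0, 0, 0], 1], [[0, 0, 0], [0, 0, 0], 1], [[0, 0, 0], [0, 0, 0], 1], [[0, 0, 0], [0, 0, 0], 1], [[0, 0, 0], [0, 0, 0], 1], [[0, 0, 0], [0, 0, 0], 1], [[0, 0, 0], [0, 0, 0], 1], [[0, 0, 0], [0, 0, 0], 1], [[0, 0, 0], [0, 0, 0], 1], [[0, 0, 0], [0, 0, 0], 1]])

```text
time: 22.2
ee_pos: [0.4768, -0.12, 0.1394]
tcp_rot: [179.8, 0.4, -109.5]
wrist_force: [7.8, 21.1, -7.5]
opening: -0.0002
grasp_force: 11.2
```

Call:
play_rows(increments=[[[-4, 0, 0], [0, 0, 0], 1], [[-10, 0, 0], [0, 0, 0], 1], [[-17, 0, 0], [0, 0, 0], 1], [[-24, 0, 0], [0, 0, 0], 1], [[-31, 0, 0], [0, 0, 0], 1], [[-38, 0, 0], [0, 0, 0], 1], [[-45, 0, 0], [0, 0, 0], 1], [[-52, 0, 0], [0, 0, 0], 1], [[-60, 0, 0], [0, 0, 0], 1], [[-66, 0, 0], [0, 0, 0], 1], [[-69, 0, -5], [0, 0, 0], 1], [[-69, 0, -25], [0, 0, 0], 1], [[-69, 0, -50], [0, 0, 0], 1], [[-69, 0, -80], [0, 0, 0], 1], [[-69, 0, -110], [0, 0, 0], 1], [[-69, 0, -128], [0, 0, 0], 1], [[-69, 0, -130], [0, 0, 0], 1], [[-69, 0, -130], [0, 0, 0], 1], [[-69, 0, -130], [0, 0, 0], 1]])

```text
time: 24.1
ee_pos: [0.4994, -0.0579, 0.2694]
tcp_rot: [179.9, -0.0, -109.6]
wrist_force: [0.6, 0.3, -0.0]
opening: -0.0002
grasp_force: 0.0
```

```bash
sed -i 's/b<-.155/b<-.14/' k.py; python3 k.py
python3 - <<'E'
from h import *
a,d,K=cam("wrist"); b,d2,K2=cam("scene"); c,_,_=cam("side")
cv2.imwrite("pics/s9.png",np.hstack([cv2.resize(b[110:310,120:400,::-1],(400,300)),cv2.resize(c[110:310,120:400,::-1],(400,300))]))
E
```

```text
24.1 [ 0.62  0.32 -0.03] [ 0.49944807 -0.0578842   0.2693951 ]
scene bar front z 309 [0.144 0.162 0.174]
knob 137 [-0.187 -0.179 -0.166] [0.145 0.164]
side bar front z 227 [0.063 0.16  0.175]
knob 83 [-0.185 -0.175 -0.162] [0.14  0.165]
```

View pics/s9.png

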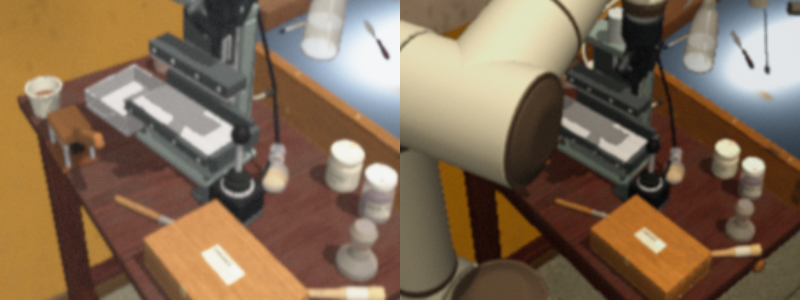

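The scene shows the stick upright at (240,150), the bar up, the bed clear and the brush on its rest at (75,135). Handing in.

```bash
python3 -c "
from h import *
print(workorder.job_done())"
```

```text
the job is handed in; nothing more can be done
None
```

The job is handed in at about 24 s: bed swept clear with the brush (depth shows scrap in the pan, but I did not count all three offcuts there), brush back on its rest, and the stick held against its stop for 1.6 s before it sprang back upright; the bystanders were not touched as far as the pictures show.

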